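Park the spare microscope objectives by length on the clamp rail

ROBOT

A 6-joint arm with a two-finger parallel gripper is mounted at the origin on a cart in front of the work surface, level with it; the furniture and walls round the work are solid. World frame = base frame: x ahead of the robot, y to its left, z up, the work surface at z = 0. Lengths are in m, angles in degrees, forces in N, time in s.
With the tool pointing down it reaches from about 0.4 to 0.825 m from the base axis. Payload 7 kg.
Tool frame: the origin (TCP) lies at the very end of the fingers, on their centre line; the grasp point (between the pads) lies 19 mm behind it; x points along the fingers, z is the direction in which the jaws open and shut, and the axes are right-handed (so a half turn about x gives the same grasp; the last joint's range is limited). The gripper opens to 88 mm and grips with 3 to 60 N. Pads are 19 mm wide; open, the fingers measure 130 mm over their backs; the gripper's body (78 mm by 193 mm) begins 47 mm behind the grasp point.
Start: joints at [80.048, 20.546, 0.682, 0, -70.136, -16.507], TCP at [0.301, 0.604, 0.227] pointing down, gripper open.
Joint ranges: [-176.03, 176.03], [-82.01, 121.73], [-58.28, 71.71], [-173.87, 95.51], [-174.79, -0.11], [-173.66, 173.66]. Speed limits (degrees/s): [136.94, 136.94, 172.46, 180, 180, 180].

INTERFACE

Orientations are given as [roll, pitch, yaw] about the fixed x, y, z axes, in that order (R = Rz(yaw) Ry(pitch) Rx(roll)).
In Python, from plant import * gives the robot as it stands.
- The arm moves only by the tool arm_command, never from a script. Its argument "commands" is one flat list of numbers, 5 for each row, row after row: the shift along the tool's x, y, z in mm, then the turn about the tool's x in degrees, then the opening in per cent of the stroke, from 0 (shut) to 100 (fully open). A call has 1 to 5 rows; each row shifts and turns the pose as measured when the row begins, along the tool's axes as they then stand; what a row does not reach is not made up. A row lasts 1/8 s, in which the tool goes at most 62.5 mm and 10.7 degrees, less where a joint would pass 70% of its speed; a pose out of reach is approached as far as the arm can. A call is refused whole if a number of a shift passes 62.5 or a number of a turn 10.7, either way. A call with a gripper value outside its range is refused whole. The fingers move at their own pace and stop on an object; the grip force is fixed at half the most. Time passes only in rows, so rows that do not move let the fingers close. It gives the time, the measured TCP pose, the force and the opening at its end, in the units of the state.
- get_obs(): the state, without advancing time (a new reading comes with each control period).
- snapshot(name): name is "side" or "top"; returns a dict with "frame" (480x640x3 uint8, blue, green, red), "fov_y" (degrees; the focal length in pixels is half the picture's height over the tangent of half this angle, whatever the lens; pixels are square), "cx", "cy" (the principal point, pixels), "world_to_cam" (4x4, takes a point from world to camera coordinates). Camera axes: x right, y up, looking along -z (the intrinsics and any distortion apply to the point x, -y, -z); pixel columns grow to the right and rows downward; lengths in m; the calibration is good to about 2 mm. A picture is of the moment at which its call begins. There is no depth.
- close_job(): hands the job in, once; it reports no verdict.
The state is a dict: "clock": time; "joint_pos": joint angles; "qvel": joint speeds; "tau": joint torques, N m; "tool_pos": TCP position; "orientation": TCP orientation; "force": force on the tool from outside, world axes, zero at the start; "moment": the same for the moment, N m; "opening": finger opening in m.
Only numpy, scipy, OpenCV 4.12 (cv2) and the standard library are available. Lean on these libraries where they do the work, as an engineer would, in place of code of your own. Each camera call takes 0.05 s, during which the arm holds its last target. There are 200 camera calls.

TASK

The four spare microscope objectives have been cleaned and stand about the bench: park them on the rail, one in each cup, upright and standing flat on the cup's floor, in order of length, with the longest (the oil-immersion one) in the cup next to the dropper bottle of immersion oil and the shortest at the other end. Do not tip an objective over on the way, and leave the dropper bottle standing where it is.

Things in the scene. Friction and masses are not known exactly. Their poses are not given: they have to be found in the camera images.
- objective_36_center (a point): Centre (on the axis, half-way up) of a loose microscope objective 36 mm tall, the shortest: stubby, with a broad flat front 27 mm across and a wide dark lens (24 mm). Parallel barrel up to 31 mm above the bottom. Steel barrel 31 mm across, black knurled ring low down; stands lens up on its threaded foot (24 mm across, 7 mm high), 60 g. z: its axis, up.
- objective_48_center (a point): Centre (on the axis, half-way up) of a loose microscope objective 48 mm tall, the second shortest: front tapers to 21 mm, dark lens 14 mm. Parallel barrel up to 36 mm above the bottom. Steel barrel 31 mm across, black knurled ring low down; stands lens up on its threaded foot (24 mm across, 7 mm high), 74 g. z: its axis, up.
- objective_60_center (a point): Centre (on the axis, half-way up) of a loose microscope objective 60 mm tall, the second longest: front tapers to 15 mm, small dark lens 7 mm. Parallel barrel up to 40 mm above the bottom. Steel barrel 31 mm across, black knurled ring low down; stands lens up on its threaded foot (24 mm across, 7 mm high), 89 g. z: its axis, up.
- objective_72_center (a point): Centre (on the axis, half-way up) of a loose microscope objective 72 mm tall, the longest (oil immersion): long cone tapering to a 10 mm tip with a tiny lens. Parallel barrel up to 43 mm above the bottom. Steel barrel 31 mm across, black knurled ring low down; stands lens up on its threaded foot (24 mm across, 7 mm high), 103 g. z: its axis, up.
- cup_0: One of four identical round parking cups fixed along the rail (numbers tell nothing of their order). Recess 40 mm across, 5 mm deep; 46 mm across outside. Origin on its axis, 12 mm above the table; recess floor 12 mm and lip 17 mm above the origin. z up, y along the rail; clamp screw on -x. A seated objective's barrel is clear of the lip: keep fingers over 5 mm above the floor.
- cup_1: One of four identical round parking cups fixed along the rail (numbers tell nothing of their order). Recess 40 mm across, 5 mm deep; 46 mm across outside. Origin on its axis, 12 mm above the table; recess floor 12 mm and lip 17 mm above the origin. z up, y along the rail; clamp screw on -x. A seated objective's barrel is clear of the lip: keep fingers over 5 mm above the floor.
- cup_2: One of four identical round parking cups fixed along the rail (numbers tell nothing of their order). Recess 40 mm across, 5 mm deep; 46 mm across outside. Origin on its axis, 12 mm above the table; recess floor 12 mm and lip 17 mm above the origin. z up, y along the rail; clamp screw on -x. A seated objective's barrel is clear of the lip: keep fingers over 5 mm above the floor.
- cup_3: One of four identical round parking cups fixed along the rail (numbers tell nothing of their order). Recess 40 mm across, 5 mm deep; 46 mm across outside. Origin on its axis, 12 mm above the table; recess floor 12 mm and lip 17 mm above the origin. z up, y along the rail; clamp screw on -x. A seated objective's barrel is clear of the lip: keep fingers over 5 mm above the floor.
- rail: Low aluminium clamp rail, 308 mm long, 46 mm wide, 12 mm high, fixed on the table and carrying the four cups in one row, 58 to 78 mm apart. Origin at the centre of its underside; y runs along it, z up.
- oil_dropper: Amber dropper bottle of immersion oil with a black rubber bulb, 31 mm across, 86 mm tall, loose, standing on the table just beyond one end of the rail (about 185 mm from the rail's centre); a squat amber jar with a white cap, 45 mm across and 55 mm tall, stands beyond the other end. Origin at the centre of its underside, z up.

How it is judged:
By the outcome, as a careful person would: the job done as asked, in the order asked, and still so for the second after the job is handed in, with the robot touching nothing.
It also fails if it takes over 99 s, if anything falls off the work surface, if the arm or the gripper's body presses on something with over 40 N, if the wrist force passes 120 N, or if a joint passes its speed limit or range.

## Working session

There is one attempt and no reset: what is moved stays moved. The work goes in short steps, Python scripts to look and compute and a tool call to move; the robot and the scene stay as the last step left them, time stands still between calls to the robot, and variables do not carry over. Pictures are saved under pics/ and viewed, about 12 in all and at most 16, crops included, and the job is handed in when it is done.

Besides the shell and the picture viewer there is one more tool, called after ">>>" as name(argument=value, ...), one argument or row to a line, values as JSON. arm_command: Moves the arm, as the interface text tells. Its arguments: {"type":"object","properties":{"commands":{"type":"array"}},"required":["commands"]}

```bash
mkdir -p pics; python3 - <<'E'
from plant import *
import cv2
for n in ("top","side"):
    s=snapshot(n); cv2.imwrite(f"pics/{n}0.png",s["frame"])
    print({k:v for k,v in s.items() if k!="frame"})
print(get_obs())
E
```

```text
{'fov_y': 49.36392872165019, 'cx': 321.12746007195176, 'cy': 232.42049786990708, 'world_to_cam': array([[ 0.00900354, -0.99983065, -0.01605006, -0.01471529],
       [ 0.99328405,  0.00709075,  0.11548388, -0.54890538],
       [-0.11535052, -0.01698203,  0.99317968, -0.93893432],
       [ 0.        ,  0.        ,  0.        ,  1.        ]])}
{'fov_y': 51.455051574963086, 'cx': 317.0964929872938, 'cy': 239.97531602301152, 'world_to_cam': array([[-0.96530296,  0.26060837,  0.01653716,  0.50472091],
       [-0.18862636, -0.73967105,  0.64599291,  0.05963902],
       [ 0.18058321,  0.62045952,  0.76316426, -1.05885663],
       [ 0.        ,  0.        ,  0.        ,  1.        ]])}
{'clock': 0.1, 'joint_pos': array([ 8.00484681e+01,  2.05870574e+01,  6.39101639e-01, -1.78589333e-02,
       -7.01372738e+01, -1.65088716e+01]), 'qvel': array([-0.0405035 , -0.04260584,  0.20139999,  0.05699768,  0.02117659,
       -0.02677916]), 'tau': array([-9.88201173e-04, -5.84162164e+01,  2.93753511e+01,  7.01552242e+00,
        1.02167315e-02, -5.21937795e-05]), 'tool_pos': array([0.30057204, 0.60388585, 0.22571969]), 'orientation': array([   5.36621501,   89.91313201, -111.10026887]), 'force': array([ 0.05140574, -0.0966283 , -0.04120422]), 'moment': array([-0.00284425, -0.03377233, -0.03756992]), 'opening': 0.08730863858122014}
```

View pics/top0.png

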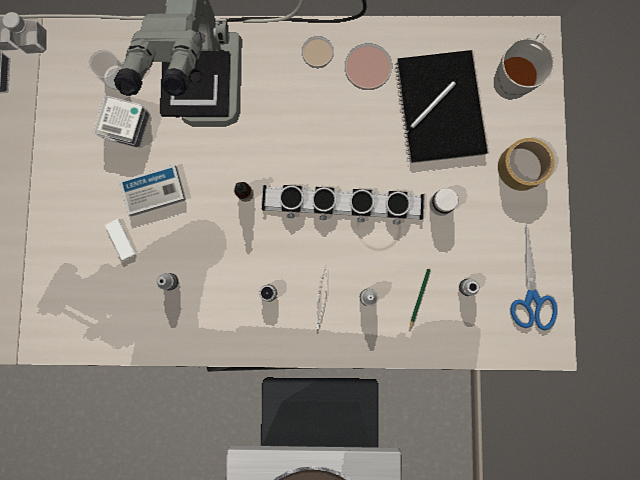

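View pics/side0.png

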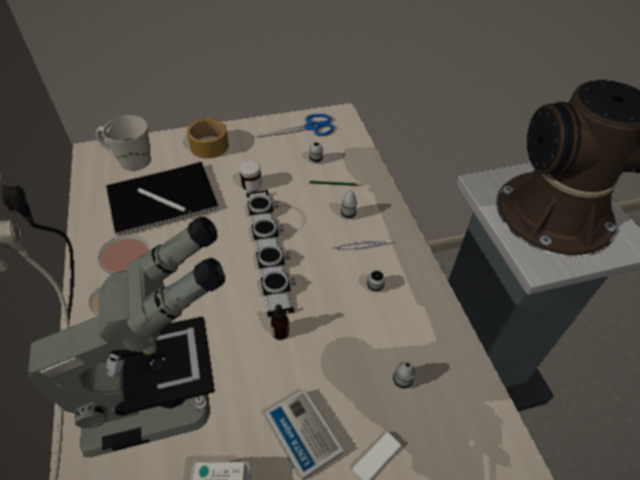

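Four objectives are in a row near the robot: top pixels (167,281), (268,292), (369,296) and (469,287). The dropper is at (243,190), on the +y end of the rail. The cups are at x≈291, 324, 362 and 398. Next I'll enlarge these areas.

```bash
python3 - <<'E'
import cv2, numpy as np
t=cv2.imread("pics/top0.png"); s=cv2.imread("pics/side0.png")
def crop(im,cx,cy,w,h,k): 
    return cv2.resize(im[cy-h:cy+h,cx-w:cx+w],None,fx=k,fy=k,interpolation=cv2.INTER_CUBIC)
T=[(167,285),(268,292),(369,298),(469,287)]; S=[(404,374),(376,281),(349,205),(316,152)]
a=np.hstack([crop(t,*c,20,20,5) for c in T]); b=np.hstack([crop(s,*c,20,20,5) for c in S])
cv2.imwrite("pics/obj.png",np.vstack([a,b]))
a=cv2.resize(t[172:222,230:470],None,fx=3.33,fy=3.33,interpolation=cv2.INTER_CUBIC)
b=cv2.resize(s[150:345,225:305],None,fx=4,fy=4,interpolation=cv2.INTER_CUBIC); b=cv2.rotate(b,cv2.ROTATE_90_COUNTERCLOCKWISE)
c=np.zeros((a.shape[0]+b.shape[0],800,3),np.uint8); c[:a.shape[0],:a.shape[1]]=a[:,:800]; c[a.shape[0]:,:b.shape[1]]=b
cv2.imwrite("pics/rail.png",c)
E
```

```text
(no output)
```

View pics/obj.png

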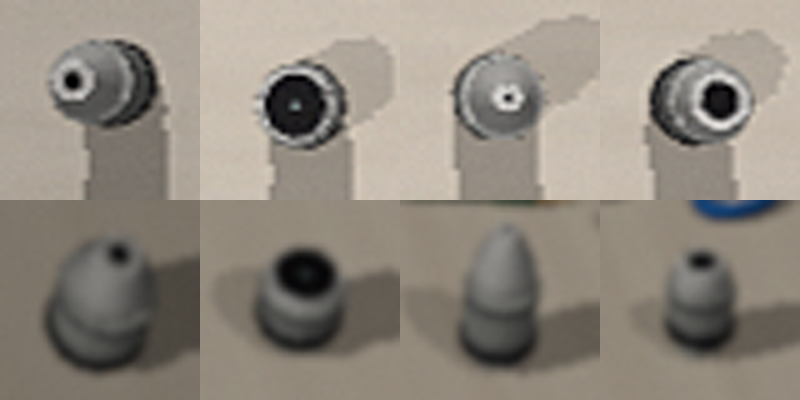

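View pics/rail.png

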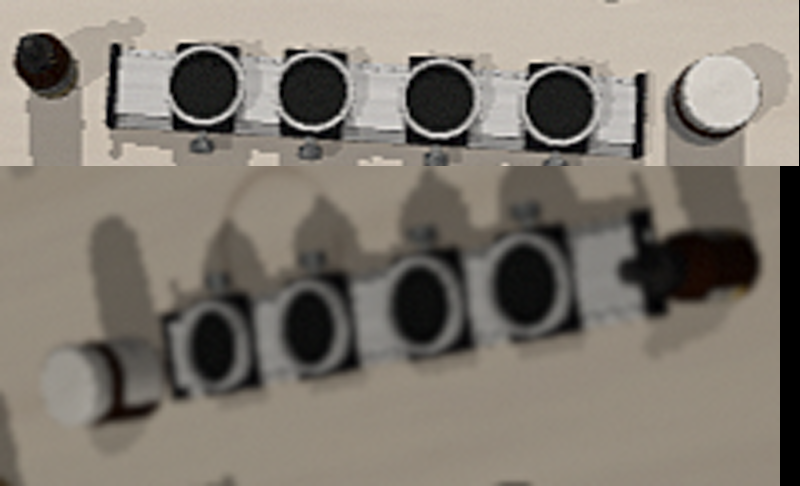

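Left to right in the top view, the objectives are 60 (A), 36 (B), 72 (C) and 48 (D). The cups run in a row from the dropper (+y) to the jar. Triangulating now.

```bash
cat > h.py <<'E'
import numpy as np
from scipy.optimize import least_squares
from scipy.spatial.transform import Rotation as Ro
cams={'top':(49.36392872165019,321.12746,232.420498,np.array([[0.00900354,-0.99983065,-0.01605006,-0.01471529],[0.99328405,0.00709075,0.11548388,-0.54890538],[-0.11535052,-0.01698203,0.99317968,-0.93893432]])),
'side':(51.455051574963086,317.096493,239.975316,np.array([[-0.96530296,0.26060837,0.01653716,0.50472091],[-0.18862636,-0.73967105,0.64599291,0.05963902],[0.18058321,0.62045952,0.76316426,-1.05885663]]))}
def proj(n,p):
    f,cx,cy,M=cams[n]; f=240/np.tan(np.radians(f/2)); c=M@np.append(p,1)
    return np.array([cx+f*c[0]/-c[2],cy-f*c[1]/-c[2]])
def tri(obs,z=None,p0=(.5,0,.05)):
    g=lambda q: q if z is None else np.array([q[0],q[1],z])
    r=least_squares(lambda q: np.hstack([proj(n,g(q))-u for n,u in obs.items()]),p0 if z is None else p0[:2])
    return g(r.x),np.sqrt(np.mean(r.fun**2))
def tool(o): return Ro.from_euler('xyz',o['orientation'],degrees=True).as_matrix()
E
python3 - <<'E'
from h import *
np.set_printoptions(precision=4,suppress=True)
O={'60':((72,82,147,265),(118,53,384,354),.06),'36':((95,104,248,272),(105,72,356,261),.036),'72':((108,97,349,278),(107,30,329,185),.072),'48':((119,100,449,267),(100,62,296,132),.048)}
q=lambda a:np.array([(a[0]+.5)/5-.5+a[2],(a[1]+.5)/5-.5+a[3]])
for k,(t,s,z) in O.items():
    o=dict(top=q(t),side=q(s))
    print(k,*tri(o),*tri(o,z),tri({'top':o['top']},z)[0],tri({'side':o['side']},z)[0])
for (a,b),(c,d) in zip([(207,86),(314,91),(439,97),(561,103)],[(527,285),(422,303),(312,328),(213,341)]):
    o=dict(top=np.array([230+a/3.33-.35,172+b/3.33-.35]),side=np.array([225+(320-(d-166))/4-.4,150+c/4-.4]))
    print('cup',*tri(o),*tri(o,.029),tri({'top':o['top']},.029)[0],tri({'side':o['side']},.029)[0])
for n,ab,z in (('dropper',(42,62),.086),('jar',(720,95),.055)): print(n,tri({'top':np.array([230+ab[0]/3.33,172+ab[1]/3.33])},z)[0])
o={'orientation':[5.36621501,89.91313201,-111.10026887]};print(tool(o))
E
```

```text
60 [0.456  0.2748 0.0627] 0.02727050159613829 [0.4555 0.2745 0.06  ] 0.4479211083848613 [0.456  0.2757 0.06  ] [0.4551 0.2736 0.06  ]
36 [0.437  0.0882 0.0389] 0.17110692716255116 [0.4366 0.0877 0.036 ] 0.4569505371773531 [0.4374 0.0884 0.036 ] [0.4356 0.0865 0.036 ]
72 [ 0.4307 -0.0978  0.0728] 0.14892779534168316 [ 0.4306 -0.0981  0.072 ] 0.19195314087379597 [ 0.431 -0.098  0.072] [ 0.4299 -0.0985  0.072 ]
48 [ 0.4509 -0.2832  0.0481] 0.059962488207301275 [ 0.4509 -0.2833  0.048 ] 0.06152092688614295 [ 0.451  -0.2833  0.048 ] [ 0.4507 -0.2833  0.048 ]
cup [0.6154 0.046  0.0244] 0.20926332164412143 [0.6152 0.0472 0.029 ] 0.699579211101329 [0.6151 0.0455 0.029 ] [0.6154 0.0495 0.029 ]
cup [ 0.6119 -0.0145  0.026 ] 0.4867873503927001 [ 0.6117 -0.0136  0.029 ] 0.643041048312348 [ 0.6126 -0.015   0.029 ] [ 0.611  -0.0115  0.029 ]
cup [ 0.6094 -0.0853  0.026 ] 0.296002458775676 [ 0.6092 -0.0843  0.029 ] 0.5107189552088148 [ 0.6096 -0.0854  0.029 ] [ 0.6089 -0.0822  0.029 ]
cup [ 0.6046 -0.1533  0.0277] 0.9230065599633827 [ 0.6045 -0.1528  0.029 ] 0.9402474867623298 [ 0.6066 -0.1539  0.029 ] [ 0.6022 -0.1505  0.029 ]
dropper [0.6164 0.1288 0.086 ]
jar [ 0.6063 -0.2378  0.055 ]
[[-0.0005  0.8952 -0.4457]
 [-0.0014 -0.4457 -0.8952]
 [-1.      0.0001  0.0015]]
```

Heights match: 60 at (0.456, 0.2745), 36 at (0.437, 0.088), 72 at (0.431, -0.098), 48 at (0.451, -0.283). From the dropper end, the cups are at (0.615, 0.046), (0.612, -0.0145), (0.609, -0.085) and (0.605, -0.153). I'll turn the jaws to lie along world x first, which is about 63.5° in all.

>>> arm_command(
  commands=[0, 0, 0, 10.6, 100, 0, 0, 0, 10.6, 100, 0, 0, 0, 10.6, 100, 0, 0, 0, 10.6, 100, 0, 0, 0, 10.6, 100],
)

```text
clock: 0.72
tool_pos: [0.3, 0.6026, 0.2228]
orientation: [59.3, 89.6, -111.1]
force: [0.3, 1.2, -0.4]
opening: 0.0875
```

>>> arm_command(
  commands=[0, 0, 0, 9.5, 100, 0, 52, -24, 0, 100, 0, 52, -24, 0, 100, 0, 52, -24, 0, 100, 0, 52, -24, 0, 100],
)

```text
clock: 1.35
tool_pos: [0.3947, 0.3904, 0.2203]
orientation: [69.3, 89.3, -110.8]
force: [1.0, 0.6, 0.1]
opening: 0.0874
```

```bash
cat > st.py <<'E'
from plant import *
from h import *
import sys
np.set_printoptions(precision=4,suppress=True)
o=get_obs(); R=tool(o); print(o['clock'],o['tool_pos'],'open',o['opening'],'F',o['force'],'j',o['joint_pos']); print('jaw angle',np.degrees(np.arctan2(R[1,2],R[0,2])),'toolx',R[:,0])
if len(sys.argv)>1: print('go mm (tool)',1000*R.T@(np.array(eval(sys.argv[1]))-o['tool_pos']))
E
python3 st.py .4555,.2745,.1
```

```text
1.35 [0.3947 0.3904 0.2203] open 0.0874454951711533 F [0.9673 0.6314 0.0513] j [ 64.9298   9.9571 -14.6783   0.0575 -66.071  -65.0858]
jaw angle 179.8661933653407 toolx [-0.0044 -0.0116 -0.9999]
go mm (tool) [121.3161 114.3204 -61.5534]
```

>>> arm_command(
  commands=[0, 55, -30, 0, 100, 20, 50, -25, 0, 100, 40, 9, -7, 0, 100, 30, 0, 0, 0, 100, 0, 0, 0, 0, 100],
)

```text
clock: 1.98
tool_pos: [0.4574, 0.2686, 0.1297]
orientation: [69.8, 89.3, -110.7]
force: [0.8, 0.5, 0.7]
opening: 0.0875
```

```bash
python3 st.py .4555,.2745,.01; python3 - <<'E'
from plant import *
import cv2,numpy as np
t=snapshot("top")["frame"];s=snapshot("side")["frame"]
cv2.imwrite("pics/a.png",np.hstack([cv2.resize(t[200:320,90:210],None,fx=3.3,fy=3.3),cv2.resize(s[290:410,340:460],None,fx=3.3,fy=3.3)]))
E
```

```text
1.975 [0.4574 0.2686 0.1297] open 0.08749744783862688 F [0.7519 0.5082 0.6627] j [ 51.7682  12.2747 -24.8195   0.2486 -53.5372 -52.336 ]
jaw angle 179.5798351256638 toolx [-0.0041 -0.0108 -0.9999]
go mm (tool) [119.6208  -7.2287   1.4864]
```

View pics/a.png

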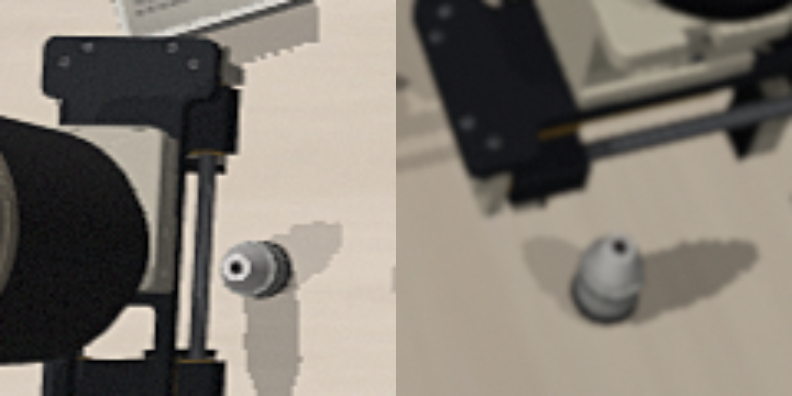

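The objective stands in the open at top pixel (161,281), with the gripper about level with it. I'll correct y and go down, checking before the last step.

>>> arm_command(
  commands=[20, -7, 1.5, 0, 100, 35, 0, 0, 0, 100, 35, 0, 0, 0, 100, 20, 0, 0, 0, 100, 0, 0, 0, 0, 100],
)

```text
clock: 2.7
tool_pos: [0.4617, 0.2849, 0.0282]
orientation: [-162.7, 89.4, 17.3]
force: [0.2, -0.7, 0.6]
opening: 0.0871
```

```bash
python3 st.py .4555,.2745,.01; python3 - <<'E'
from plant import *
import cv2,numpy as np
t=snapshot("top")["frame"];s=snapshot("side")["frame"]
cv2.imwrite("pics/b.png",np.hstack([cv2.resize(t[220:340,100:220],None,fx=3.3,fy=3.3),cv2.resize(s[310:430,340:460],None,fx=3.3,fy=3.3)]))
E
```

```text
2.7 [0.4617 0.2849 0.0282] open 0.08705705480397188 F [ 0.1827 -0.6677  0.6159] j [ 52.6418  20.2048 -30.4121   0.5525 -38.8959 -53.0842]
jaw angle 179.98526779885162 toolx [ 0.01    0.0031 -0.9999]
go mm (tool) [18.1128 10.4551  6.3404]
```

View pics/b.png

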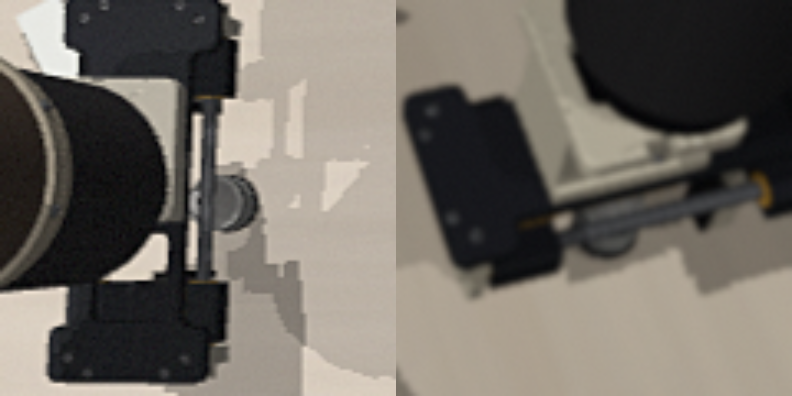

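The barrel is visible between the fingers at crop (235,200). The fingers are about 10 mm off in y, so I'll correct that before going lower.

>>> arm_command(
  commands=[0, 10, 6, 0, 100, 0, 0, 0, 0, 100],
)

```text
clock: 3.05
tool_pos: [0.4568, 0.2761, 0.0319]
orientation: [-150.6, 89.1, 29.4]
force: [0.4, 0.2, 0.3]
opening: 0.0873
```

```bash
python3 st.py .4555,.2745,.01
```

```text
3.05 [0.4568 0.2761 0.0319] open 0.08731546657332645 F [0.4423 0.1749 0.2651] j [ 52.4834  19.0592 -31.6519   0.5903 -38.4296 -52.9269]
jaw angle -179.98709316700445 toolx [ 0.0142  0.008  -0.9999]
go mm (tool) [21.8378  1.7884  1.6602]
```

>>> arm_command(
  commands=[21, 2, 2, 0, 100, 0, 0, 0, 0, 100],
)

```text
clock: 3.3
tool_pos: [0.4559, 0.2749, 0.0125]
orientation: [-147.2, 88.9, 32.8]
force: [-0.2, 0.1, -0.5]
opening: 0.0877
```

```bash
python3 st.py .4555,.2745,.01
```

```text
3.3 [0.4559 0.2749 0.0125] open 0.08774348705813614 F [-0.2358  0.0872 -0.5146] j [ 52.5018  20.5691 -32.9792   0.6593 -35.387  -53.0091]
jaw angle -179.9785295120526 toolx [ 0.0166  0.0107 -0.9998]
go mm (tool) [2.4796 0.4568 0.4015]
```

>>> arm_command(
  commands=[0, 0, 0, 0, 0, 0, 0, 0, 0, 0, 0, 0, 0, 0, 0, 0, 0, 0, 0, 0],
)

```text
clock: 3.8
tool_pos: [0.4571, 0.2762, 0.0149]
orientation: [-145.4, 88.7, 34.6]
force: [-0.1, 0.3, -0.3]
opening: 0.0535
```

```bash
python3 st.py .612,-.0145,.12
```

```text
3.8 [0.4571 0.2762 0.0149] open 0.053527938046635526 F [-0.1199  0.2532 -0.3379] j [ 52.4945  20.3889 -32.8224   0.7023 -35.526  -53.0041]
jaw angle -179.9497545814265 toolx [ 0.0191  0.0132 -0.9997]
go mm (tool) [-105.9412  289.4882 -156.5783]
```

>>> arm_command(
  commands=[0, 0, 0, 0, 0, 0, 0, 0, 0, 0, 0, 0, 0, 0, 0, 0, 0, 0, 0, 0],
)

```text
clock: 4.3
tool_pos: [0.4571, 0.2763, 0.015]
orientation: [-145.4, 88.7, 34.6]
force: [-0.4, 0.7, 0.9]
opening: 0.0305
```

```bash
python3 st.py .612,-.0145,.12
```

```text
4.3 [0.4571 0.2763 0.015 ] open 0.030517223825478584 F [-0.3793  0.7356  0.8535] j [ 52.5021  20.3804 -32.8138   0.696  -35.5515 -53.0045]
jaw angle -179.9477412497027 toolx [ 0.0189  0.0131 -0.9997]
go mm (tool) [-105.8386  289.5399 -156.6339]
```

>>> arm_command(
  commands=[-50, 0, 0, 0, 0, -50, 20, -8, 0, 0, 0, 50, -27, 0, 0, 0, 50, -27, 0, 0, 0, 50, -27, 0, 0],
)

```text
clock: 4.92
tool_pos: [0.5463, 0.104, 0.118]
orientation: [-150.0, 88.6, 30.5]
force: [0.5, 0.8, -1.2]
opening: 0.0303
```

```bash
python3 st.py .612,-.0145,.12
```

```text
4.925 [0.5463 0.104  0.118 ] open 0.030297611066819666 F [ 0.457   0.7521 -1.1687] j [ 30.9563  14.2476 -23.8446   0.0131 -50.5422 -30.4574]
jaw angle -179.49995530328982 toolx [ 0.0205  0.0121 -0.9997]
go mm (tool) [ -2.0966 119.0032 -64.6857]
```

>>> arm_command(
  commands=[0, 52, -28, 0, 0, 0, 52, -28, 0, 0, 0, 5, -3, 0, 0, 0, 0, 0, 0, 0],
)

```text
clock: 5.42
tool_pos: [0.6082, -0.012, 0.1165]
orientation: [-148.6, 88.7, 31.6]
force: [-0.6, -0.4, -0.1]
opening: 0.0301
```

```bash
python3 st.py .612,-.0145,.06;python3 - <<'E'
from plant import *
import cv2,numpy as np
t=snapshot("top")["frame"];s=snapshot("side")["frame"]
cv2.imwrite("pics/c.png",np.hstack([cv2.resize(t[130:250,260:380],None,fx=3.3,fy=3.3),cv2.resize(s[170:290,210:330],None,fx=3.3,fy=3.3)]))
E
```

```text
5.425 [ 0.6082 -0.012   0.1165] open 0.03008783078929972 F [-0.6338 -0.3827 -0.0902] j [ 17.0377  18.9472 -17.0183  -0.4053 -52.7942 -16.5832]
jaw angle -179.79349305084983 toolx [ 0.0191  0.0117 -0.9997]
go mm (tool) [56.5183  3.1727 -2.7523]
```

View pics/c.png

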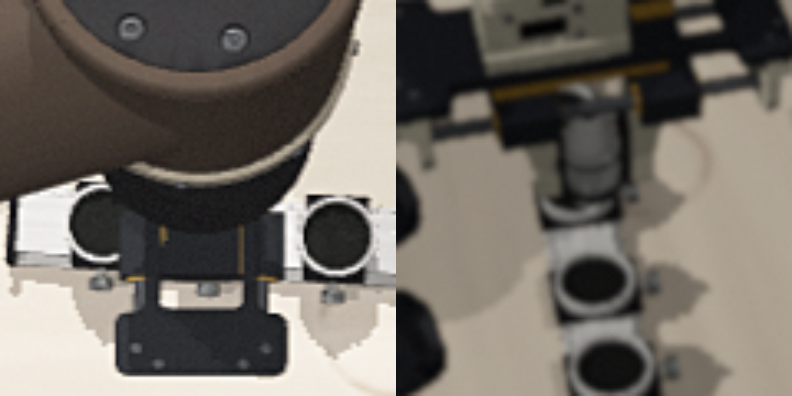

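The objective hangs above cup 1; its y lies between the visible cup 0 and cup 2 in the top view. I'll go down to just above the lip, correct, then seat it.

>>> arm_command(
  commands=[28, 3, -3, 0, 0, 28, 0, 0, 0, 0, 0, 0, 0, 0, 0, 0, 0, 0, 0, 0],
)

```text
clock: 6.02
tool_pos: [0.6119, -0.0078, 0.0622]
orientation: [-151.2, 88.5, 29.6]
force: [-0.5, 0.0, -0.6]
opening: 0.0304
```

```bash
python3 st.py .612,-.0145,.04
```

```text
6.025 [ 0.6119 -0.0078  0.0622] open 0.030404877186295802 F [-0.467   0.0444 -0.6445] j [ 17.3302  22.612  -19.8533  -0.4345 -46.0939 -16.2737]
jaw angle -179.24889669610909 toolx [ 0.0224  0.0127 -0.9997]
go mm (tool) [22.0788  6.9732  0.52  ]
```

>>> arm_command(
  commands=[3, 8, 0, 0, 0, 0, 0, 0, 0, 0, 18, 0, 0, 0, 0, 0, 0, 0, 0, 0],
)

```text
clock: 6.52
tool_pos: [0.6136, -0.0153, 0.0424]
orientation: [-153.0, 88.3, 27.8]
force: [-0.1, -0.2, -2.0]
opening: 0.0303
```

```bash
python3 st.py .612,-.0145,.039
```

```text
6.525 [ 0.6136 -0.0153  0.0424] open 0.03030795511993111 F [-0.1195 -0.2177 -1.979 ] j [ 16.5628  24.0435 -20.7805  -0.481  -43.5139 -15.422 ]
jaw angle -179.21337412111964 toolx [ 0.0262  0.0138 -0.9996]
go mm (tool) [ 3.3477 -0.8057  1.6731]
```

>>> arm_command(
  commands=[4, 0, 1, 0, 0, 0, 0, 0, 0, 0],
)

```text
clock: 6.78
tool_pos: [0.6135, -0.0153, 0.039]
orientation: [-154.6, 88.2, 26.2]
force: [-2.7, 0.6, 2.7]
opening: 0.0304
```

>>> arm_command(
  commands=[0, 0, 0, 0, 62, 0, 0, 0, 0, 62, 0, 0, 0, 0, 62, 0, 0, 0, 0, 62],
)

```text
clock: 7.28
tool_pos: [0.6138, -0.0152, 0.0389]
orientation: [-155.0, 88.2, 25.8]
force: [0.4, -0.3, 1.0]
opening: 0.0537
```

```bash
python3 st.py .437,.088,.13
```

```text
7.275 [ 0.6138 -0.0152  0.0389] open 0.05369143237782146 F [ 0.428  -0.3086  0.9933] j [ 16.5942  24.2574 -21.0389  -0.4212 -42.9405 -15.4569]
jaw angle -179.17729504740362 toolx [ 0.0281  0.0136 -0.9995]
go mm (tool) [ -94.5864 -107.0175  172.6795]
```

>>> arm_command(
  commands=[-50, 0, 0, 0, 62, -50, 0, 0, 0, 62, 0, -26, 43, 0, 62, 0, -26, 43, 0, 62, 0, -26, 43, 0, 62],
)

```text
clock: 7.9
tool_pos: [0.4805, 0.0603, 0.1384]
orientation: [-154.7, 88.2, 25.9]
force: [-0.1, 1.9, 0.8]
opening: 0.0545
```

```bash
python3 st.py .437,.088,.06;python3 - <<'E'
from plant import *
import cv2,numpy as np
t=snapshot("top")["frame"];s=snapshot("side")["frame"]
cv2.imwrite("pics/d.png",np.hstack([cv2.resize(t[150:270,260:380],None,fx=3.3,fy=3.3),cv2.resize(s[190:310,230:350],None,fx=3.3,fy=3.3)]))
E
```

```text
7.9 [0.4805 0.0603 0.1384] open 0.05453316411373123 F [-0.1305  1.8748  0.7614] j [ 30.6033   6.0712 -31.283    0.1871 -50.8689 -30.1104]
jaw angle -179.40197458868192 toolx [ 0.028   0.0136 -0.9995]
go mm (tool) [ 77.5029 -27.1695  45.3944]
```

View pics/d.png

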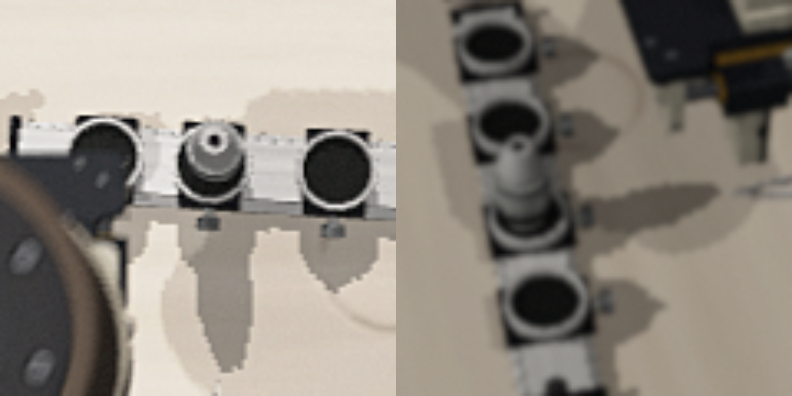

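The 60 stands upright in cup 1 (tip at top crop (213,140), side crop (518,148)), but looks offset to +x. I'll triangulate the tip.

```bash
python3 - <<'E'
from h import *
q=lambda x,y,a,b: np.array([a+(x+.5)/3.3-.5,b+(y+.5)/3.3-.5])
t=q(213,140,260,150); s=q(518-396,148,230,190)
print(tri(dict(top=t,side=s)),tri(dict(top=t),.084),tri(dict(side=s),.084))
for a in((107,153),(212,161),(337,170)): print(tri(dict(top=q(*a,260,150)),.029)[0])
E
```

```text
(array([ 0.61440217, -0.01579918,  0.084349  ]), np.float64(0.22087042423128067)) (array([ 0.61499977, -0.01597281,  0.084     ]), np.float64(4.60343963089228e-12)) (array([ 0.613854 , -0.0158332,  0.084    ]), np.float64(2.1017657150229495e-12))
[0.61785464 0.04502774 0.029     ]
[ 0.61359316 -0.01485372  0.029     ]
[ 0.60883863 -0.08590176  0.029     ]
```

The 60 is seated, with its tip at z=84 mm and its axis within about 2 mm of the cup's. Next is the 36.

>>> arm_command(
  commands=[0, -25, 40, 0, 62, 40, 0, 0, 0, 62, 30, 0, 0, 0, 62, 0, 0, 0, 0, 62],
)

```text
clock: 8.5
tool_pos: [0.4401, 0.0886, 0.0687]
orientation: [-152.2, 87.9, 28.7]
force: [0.0, -0.3, 0.7]
opening: 0.0544
```

```bash
python3 st.py .437,.088,.008
```

```text
8.5 [0.4401 0.0886 0.0687] open 0.05437971287486212 F [ 0.0253 -0.2587  0.6961] j [ 36.9635   8.0896 -40.7398   0.4833 -39.0739 -36.4138]
jaw angle -179.09687158609418 toolx [ 0.0324  0.0178 -0.9993]
go mm (tool) [60.5685  1.6149  5.0548]
```

>>> arm_command(
  commands=[40, 3, 6, 0, 62, 0, 0, 0, 0, 62],
)

```text
clock: 8.75
tool_pos: [0.4375, 0.087, 0.03]
orientation: [-152.7, 87.7, 28.2]
force: [-0.3, 0.1, -0.3]
opening: 0.054
```

```bash
python3 st.py .437,.088,.008
```

```text
8.75 [0.4375 0.087  0.03  ] open 0.05403011367421232 F [-0.3174  0.122  -0.3395] j [ 37.0422  11.6565 -43.7159   0.652  -32.3832 -36.6388]
jaw angle -179.07123375953316 toolx [ 0.035   0.0187 -0.9992]
go mm (tool) [21.9953 -0.6068  1.232 ]
```

>>> arm_command(
  commands=[21, 0, 1, 0, 62, 0, 0, 0, 0, 30, 0, 0, 0, 0, 0, 0, 0, 0, 0, 0, 0, 0, 0, 0, 0],
)

```text
clock: 9.38
tool_pos: [0.443, 0.0903, 0.0164]
orientation: [-152.8, 87.1, 28.2]
force: [1.3, -0.5, 0.0]
opening: 0.0301
```

```bash
python3 st.py .605,-.153,.12
```

```text
9.375 [0.443  0.0903 0.0164] open 0.030124599172890832 F [ 1.2969 -0.5108  0.0309] j [ 37.0257  13.3622 -44.3196   0.8916 -29.4892 -36.7547]
jaw angle -178.99284987995088 toolx [ 0.0441  0.0236 -0.9987]
go mm (tool) [-102.1288  243.8554 -162.1254]
```

Re-basing each row while the arm is still moving makes it drift. Camera calls hold the target, so I'll use a few as a settling pause. I'm regripping lower.

>>> arm_command(
  commands=[0, 0, 0, 0, 50, 0, 0, 0, 0, 50],
)

```text
clock: 9.62
tool_pos: [0.4433, 0.0905, 0.0169]
orientation: [-152.7, 87.1, 28.3]
force: [0.4, -0.2, -0.4]
opening: 0.0423
```

```bash
sed -i "s/^o=get_obs/[snapshot('top') for _ in range(3)]\no=get_obs/" st.py; python3 st.py .443,.09,.0075
```

```text
9.775 [0.4432 0.0904 0.0168] open 0.04395719474579183 F [-0.1889  0.2433 -0.6008] j [ 37.0264  13.3147 -44.3029   0.8961 -29.5151 -36.7534]
jaw angle -178.98822567922247 toolx [ 0.0446  0.024  -0.9987]
go mm (tool) [9.2412 0.6502 0.6334]
```

>>> arm_command(
  commands=[9, 0.6, 0.6, 0, 50],
)

```text
clock: 9.9
tool_pos: [0.4435, 0.0904, 0.0078]
orientation: [-152.6, 87.0, 28.5]
force: [0.0, 0.3, -0.8]
opening: 0.0441
```

```bash
python3 st.py .443,.09,.0075
```

```text
10.05 [0.4424 0.0896 0.007 ] open 0.04394009501253717 F [ 0.6796  0.5923 -0.3339] j [ 36.995   14.3939 -44.8886   0.9324 -27.9532 -36.7705]
jaw angle -178.9900311290913 toolx [ 0.0432  0.023  -0.9988]
go mm (tool) [-0.5008 -0.3844 -0.5932]
```

>>> arm_command(
  commands=[0, 0, 0, 0, 0, 0, 0, 0, 0, 0, 0, 0, 0, 0, 0, 0, 0, 0, 0, 0],
)

```text
clock: 10.55
tool_pos: [0.4424, 0.0896, 0.0069]
orientation: [-153.1, 87.2, 27.9]
force: [0.1, 0.2, 0.7]
opening: 0.0305
```

```bash
python3 st.py .605,-.153,.11;python3 - <<'E'
from plant import *
import cv2,numpy as np
t=snapshot("top")["frame"];s=snapshot("side")["frame"]
cv2.imwrite("pics/e.png",np.hstack([cv2.resize(t[230:350,210:330],None,fx=3.3,fy=3.3),cv2.resize(s[220:340,320:440],None,fx=3.3,fy=3.3)]))
E
```

```text
10.7 [0.4424 0.0896 0.0069] open 0.030441031650824554 F [-0.2985 -0.2609 -0.446 ] j [ 36.9946  14.4148 -44.8809   0.9357 -27.9694 -36.7718]
jaw angle -178.98833112805636 toolx [ 0.0428  0.0226 -0.9988]
go mm (tool) [-101.5628  243.2361 -162.6038]
```

View pics/e.png

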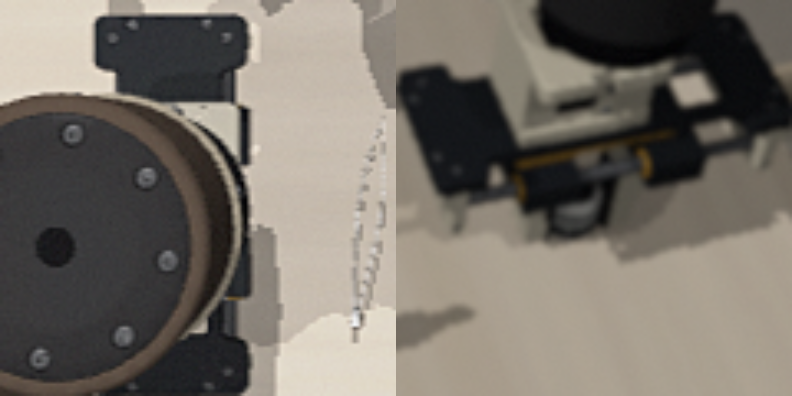

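>>> arm_command(
  commands=[-50, 0, 0, 0, 0, -50, 10, -8, 0, 0, 0, 49, -32, 0, 0, 0, 49, -32, 0, 0, 0, 49, -32, 0, 0],
)

```text
clock: 11.42
tool_pos: [0.5482, -0.0686, 0.1131]
orientation: [-156.1, 87.1, 25.5]
force: [0.5, 1.4, -0.8]
opening: 0.0299
```

```bash
python3 st.py .605,-.153,.11
```

```text
11.575 [ 0.5477 -0.0697  0.1117] open 0.03053318102082688 F [ 0.0064  0.3614 -0.8309] j [ 12.6057  13.72   -25.2695  -0.8507 -48.2787 -10.7817]
jaw angle -178.75290393315578 toolx [ 0.0441  0.0212 -0.9988]
go mm (tool) [  2.5068  84.5538 -55.3486]
```

>>> arm_command(
  commands=[1, 42, -28, 0, 0, 1, 42, -28, 0, 0],
)

```text
clock: 11.82
tool_pos: [0.6051, -0.1512, 0.1106]
orientation: [-154.3, 87.2, 27.2]
force: [0.7, 0.4, 0.4]
opening: 0.0301
```

```bash
python3 st.py .606,-.154,.05
```

```text
11.975 [ 0.6049 -0.1521  0.1097] open 0.029911773531573815 F [ 0.5087  0.074  -0.8204] j [  3.075   20.1479 -15.8423  -1.4356 -51.5351  -0.9147]
jaw angle -178.73411562755527 toolx [ 0.0422  0.0219 -0.9989]
go mm (tool) [59.5892  3.18    1.4992]
```

>>> arm_command(
  commands=[58, 3, 1.5, 0, 0],
)

```text
clock: 12.1
tool_pos: [0.6094, -0.1532, 0.0553]
orientation: [-158.5, 86.8, 22.8]
force: [1.3, -1.1, -3.0]
opening: 0.03
```

```bash
python3 st.py .606,-.154,.032
```

```text
12.25 [ 0.6028 -0.1528  0.0492] open 0.030369054888219893 F [ 0.4418 -0.299   1.0163] j [  2.9902  24.1095 -19.0282  -1.6486 -44.797   -0.5281]
jaw angle -178.70864124278805 toolx [ 0.0351  0.0221 -0.9991]
go mm (tool) [17.2634  1.6188 -2.6018]
```

>>> arm_command(
  commands=[17, 1.6, -2.6, 0, 0],
)

```text
clock: 12.38
tool_pos: [0.608, -0.1533, 0.0351]
orientation: [-152.7, 87.4, 28.7]
force: [0.5, -0.3, -0.6]
opening: 0.0304
```

```bash
python3 st.py .606,-.154,.031
```

```text
12.525 [ 0.606  -0.1535  0.0326] open 0.030582620162932055 F [-0.3314  0.6351  0.039 ] j [  2.9059  25.545  -19.3463  -1.7099 -43.057   -0.3287]
jaw angle -178.67301649299566 toolx [ 0.0349  0.0222 -0.9991]
go mm (tool) [1.6145 0.5455 0.0631]
```

>>> arm_command(
  commands=[2, 0.5, 0, 0, 0],
)

```text
clock: 12.65
tool_pos: [0.6068, -0.1538, 0.0318]
orientation: [-150.4, 87.5, 31.0]
force: [-0.0, 0.4, -0.5]
opening: 0.0303
```

```bash
python3 st.py .606,-.154,.031
```

```text
12.8 [ 0.6064 -0.1539  0.0313] open 0.030239785273833534 F [-0.2402 -0.4628 -0.7147] j [  2.8631  25.6518 -19.3896  -1.7132 -42.8554  -0.2732]
jaw angle -178.66686776443026 toolx [ 0.0359  0.0222 -0.9991]
go mm (tool) [0.2846 0.0656 0.3666]
```

>>> arm_command(
  commands=[1, 0, 0, 0, 0, 0, 0, 0, 0, 60, 0, 0, 0, 0, 60, 0, 0, 0, 0, 60, 0, 0, 0, 0, 60],
)

```text
clock: 13.42
tool_pos: [0.6069, -0.1541, 0.0312]
orientation: [-150.8, 87.5, 30.5]
force: [0.5, 0.7, 0.0]
opening: 0.0521
```

```bash
python3 st.py .431,-.098,.13
```

```text
13.575 [ 0.6069 -0.1541  0.0312] open 0.0527002005628477 F [ 0.4476 -0.0476 -0.7664] j [  2.8502  25.6625 -19.3975  -1.702  -42.753   -0.2755]
jaw angle -178.67604935229727 toolx [ 0.0373  0.022  -0.9991]
go mm (tool) [-104.0438  -62.373   170.6874]
```

>>> arm_command(
  commands=[-50, 0, 0, 0, 60, -50, 0, 0, 0, 60, 0, -20, 53, 0, 60, 0, -20, 53, 0, 60, 0, -20, 50, 0, 60],
)

```text
clock: 14.2
tool_pos: [0.4454, -0.0996, 0.1285]
orientation: [-151.4, 87.5, 29.8]
force: [0.1, 1.3, 0.2]
opening: 0.0526
```

```bash
python3 st.py .431,-.098,.13;python3 - <<'E'
from plant import *
import cv2,numpy as np
t=snapshot("top")["frame"];s=snapshot("side")["frame"]
cv2.imwrite("pics/f.png",np.hstack([cv2.resize(t[150:270,310:430],None,fx=3.3,fy=3.3),cv2.resize(s[140:260,220:340],None,fx=3.3,fy=3.3)]))
E
```

```text
14.35 [ 0.4445 -0.0995  0.1289] open 0.0528369198587522 F [ 0.9714 -0.5963  0.5178] j [ 11.5486   3.8336 -34.8361  -1.0697 -48.9696  -9.5137]
jaw angle -178.67379337835794 toolx [ 0.0376  0.0221 -0.999 ]
go mm (tool) [-1.5664 -1.8206 13.3729]
```

View pics/f.png

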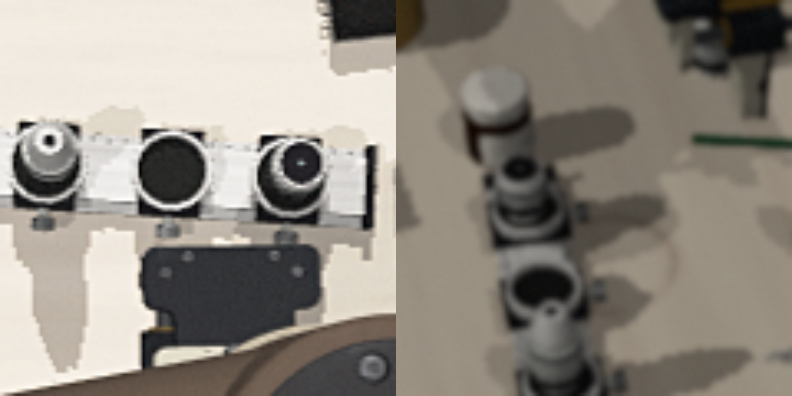

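The 36 stands in cup 3 (top crop (300,162), side crop (520,167)), and the 60 is unchanged in cup 1. Going on to the 72.

>>> arm_command(
  commands=[35, -1, 15, 0, 60],
)

```text
clock: 14.58
tool_pos: [0.4378, -0.098, 0.0953]
orientation: [-155.4, 87.1, 26.0]
force: [-0.0, 0.4, -1.7]
opening: 0.0523
```

```bash
python3 st.py .4305,-.098,.05; python3 - <<'E'
from h import *
q=lambda x,y,a,b: np.array([a+(x+.5)/3.3-.5,b+(y+.5)/3.3-.5])
print(tri(dict(top=q(300,162,310,150),side=q(520-396,167,220,140))))
E
```

```text
14.725 [ 0.4332 -0.0987  0.0926] open 0.05242531569087316 F [ 0.488  -0.2168  0.5228] j [ 12.0306   5.7113 -38.7051  -1.0865 -43.3696  -9.9458]
jaw angle -178.71101649241194 toolx [ 0.0352  0.0208 -0.9992]
go mm (tool) [42.5165  0.0709  4.188 ]
(array([ 0.60715393, -0.15365829,  0.06316494]), np.float64(0.20740926070559876))
```

>>> arm_command(
  commands=[42, 0, 4, 0, 60],
)

```text
clock: 14.85
tool_pos: [0.4355, -0.0976, 0.0531]
orientation: [-154.9, 87.3, 26.5]
force: [0.3, 0.1, -0.9]
opening: 0.0523
```

```bash
python3 st.py .4305,-.098,.012
```

```text
15.0 [ 0.4306 -0.0983  0.0502] open 0.0528292924646704 F [-0.7332 -0.3823 -0.1289] j [ 12.185    9.5556 -41.6991  -1.213  -36.7361  -9.915 ]
jaw angle -178.707000286307 toolx [ 0.0317  0.0198 -0.9993]
go mm (tool) [38.1329  0.4257  1.3121]
```

>>> arm_command(
  commands=[38, 0.5, 1, 0, 60],
)

```text
clock: 15.12
tool_pos: [0.4353, -0.0976, 0.0152]
orientation: [-153.7, 87.5, 27.7]
force: [0.9, 1.0, -0.1]
opening: 0.0526
```

```bash
python3 st.py .4305,-.098,.012
```

```text
15.275 [ 0.431  -0.0982  0.0126] open 0.05241827471821872 F [ 0.2996 -0.0349 -0.3002] j [ 12.1871  13.6651 -43.7154  -1.3984 -30.7328  -9.6786]
jaw angle -178.69764268870216 toolx [ 0.0297  0.0192 -0.9994]
go mm (tool) [ 0.5554 -0.2497  0.5516]
```

>>> arm_command(
  commands=[0, 0, 0, 0, 0, 0, 0, 0, 0, 0, 0, 0, 0, 0, 0, 0, 0, 0, 0, 0],
)

```text
clock: 15.78
tool_pos: [0.4344, -0.0979, 0.0174]
orientation: [-152.6, 87.6, 28.8]
force: [0.0, 0.6, -1.5]
opening: 0.0306
```

```bash
python3 st.py .616,.046,.13
```

```text
15.925 [ 0.4341 -0.0979  0.017 ] open 0.03027858807402715 F [-0.8043  0.6093 -1.4519] j [ 12.1699  13.2407 -43.4112  -1.3177 -31.1205  -9.6835]
jaw angle -178.64801497442983 toolx [ 0.0356  0.0198 -0.9992]
go mm (tool) [-103.5858 -141.6049 -189.2011]
```

>>> arm_command(
  commands=[-52, 0, 0, 0, 0, -52, -5, -5, 0, 0, 0, -35, -45, 0, 0, 0, -35, -45, 0, 0, 0, -35, -45, 0, 0],
)

```text
clock: 16.55
tool_pos: [0.5679, 0.0139, 0.1317]
orientation: [-150.4, 87.7, 30.8]
force: [0.0, -0.0, -0.5]
opening: 0.0303
```

```bash
python3 st.py .616,.046,.13
```

```text
16.7 [0.5682 0.0144 0.1303] open 0.030670941369087778 F [-0.8359 -0.3825 -1.5318] j [ 20.8994  14.2025 -21.8066  -0.5009 -51.8199 -19.3317]
jaw angle -178.75287623398 toolx [ 0.033   0.0199 -0.9993]
go mm (tool) [  2.5425 -30.4638 -48.4468]
```

>>> arm_command(
  commands=[2, -30, -48, 0, 0],
)

```text
clock: 16.82
tool_pos: [0.6129, 0.0442, 0.1303]
orientation: [-148.1, 87.9, 33.1]
force: [3.2, 0.3, -0.0]
opening: 0.0306
```

```bash
python3 st.py .616,.046,.08
```

```text
16.975 [0.6162 0.0462 0.1294] open 0.03067963854256784 F [-0.8366  0.3302 -0.2283] j [ 22.1418  18.5891 -15.6233  -0.431  -53.6918 -20.5874]
jaw angle -178.71161298565016 toolx [ 0.0316  0.0194 -0.9993]
go mm (tool) [49.3305  1.0713  1.8069]
```

>>> arm_command(
  commands=[60, 1.5, 2, 0, 0],
)

```text
clock: 17.1
tool_pos: [0.6192, 0.0464, 0.0728]
orientation: [-152.7, 87.4, 28.6]
force: [1.6, 0.5, -3.1]
opening: 0.03
```

```bash
python3 st.py .616,.046,.043
```

```text
17.25 [0.6127 0.0442 0.0667] open 0.030508379130263275 F [0.8387 0.2135 0.0015] j [ 22.0697  22.3926 -19.4334  -0.5228 -46.5125 -20.4731]
jaw angle -178.7693520474781 toolx [ 0.0244  0.017  -0.9996]
go mm (tool) [23.7975 -1.3606 -2.707 ]
```

>>> arm_command(
  commands=[23, -1.4, -2.7, 0, 0],
)

```text
clock: 17.38
tool_pos: [0.6179, 0.0461, 0.0473]
orientation: [-150.0, 88.0, 31.3]
force: [1.2, -0.6, -0.7]
opening: 0.0306
```

```bash
python3 st.py .616,.046,.041; python3 - <<'E'
from plant import *
import cv2
s=snapshot("side")["frame"]
cv2.imwrite("pics/g.png",cv2.resize(s[200:350,220:340],None,fx=4,fy=4,interpolation=cv2.INTER_CUBIC))
E
```

```text
17.525 [0.6158 0.0456 0.045 ] open 0.030117728419777928 F [ 0.7318 -0.7508 -0.8232] j [ 22.098   24.1526 -20.1194  -0.5204 -44.0855 -20.4872]
jaw angle -178.76918102536098 toolx [ 0.0242  0.0166 -0.9996]
go mm (tool) [ 3.9958 -0.3201 -0.0965]
```

View pics/g.png

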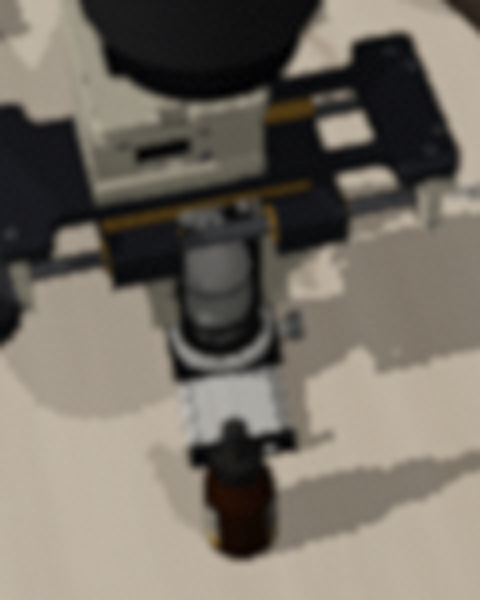

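The 72 hangs over cup 0 (crop about (220,310)), upright and clear of the bottle. I'll lower it in small steps, watching the force.

>>> arm_command(
  commands=[5, -0.3, 0, 0, 0],
)

```text
clock: 17.7
tool_pos: [0.6178, 0.0464, 0.0428]
orientation: [-149.4, 88.1, 31.8]
force: [0.2, -0.2, -0.8]
opening: 0.0306
```

```bash
python3 st.py .616,.046,.038
```

```text
17.85 [0.6169 0.0463 0.0415] open 0.030429333046689055 F [-0.2933  0.4559 -1.1475] j [ 22.1326  24.4124 -20.2766  -0.5007 -43.5133 -20.5102]
jaw angle -178.74842707378414 toolx [ 0.0268  0.0174 -0.9995]
go mm (tool) [3.511  0.3612 1.0282]
```

>>> arm_command(
  commands=[3.5, 0.3, 1, 0, 0],
)

```text
clock: 17.98
tool_pos: [0.617, 0.0462, 0.0404]
orientation: [-150.5, 88.1, 30.9]
force: [-9.7, 1.8, 30.9]
opening: 0.0305
```

```bash
python3 st.py .616,.046,.036
```

```text
18.125 [0.617  0.0462 0.0404] open 0.03054524519803273 F [-4.6413  1.5574 16.3663] j [ 22.1509  24.4229 -20.4811  -0.4429 -43.1552 -20.5208]
jaw angle -178.7023354638677 toolx [ 0.0294  0.0177 -0.9994]
go mm (tool) [4.3987 0.2969 1.1052]
```

Contact with the cup floor at 40.4 mm, about where expected. Opening the fingers.

>>> arm_command(
  commands=[0, 0, 0, 0, 60, 0, 0, 0, 0, 60, 0, 0, 0, 0, 60, 0, 0, 0, 0, 60],
)

```text
clock: 18.62
tool_pos: [0.6175, 0.0465, 0.0414]
orientation: [-151.0, 87.9, 30.3]
force: [0.2, -0.9, -0.0]
opening: 0.0521
```

```bash
python3 st.py .451,-.2833,.15
```

```text
18.775 [0.6174 0.0464 0.0414] open 0.052637480836965816 F [ 0.323  -0.0319  0.8155] j [ 22.1577  24.3481 -20.4566  -0.4263 -43.1634 -20.5185]
jaw angle -178.68213587511343 toolx [ 0.0309  0.0181 -0.9994]
go mm (tool) [-119.6576  323.7878  170.4969]
```

>>> arm_command(
  commands=[-55, 0, 0, 0, 60, -55, 0, 0, 0, 60, 0, 50, 27, 0, 60, 0, 50, 27, 0, 60, 0, 50, 27, 0, 60],
)

```text
clock: 19.4
tool_pos: [0.5369, -0.1084, 0.1493]
orientation: [-153.8, 88.0, 27.9]
force: [1.2, -0.1, -0.2]
opening: 0.0524
```

```bash
python3 st.py .451,-.2833,.13
```

```text
19.55 [ 0.5361 -0.1093  0.149 ] open 0.05278055633181481 F [ 1.3054 -0.5949  0.7883] j [  8.4981  11.4245 -22.5856  -0.8353 -54.1521  -6.5929]
jaw angle -178.5868351939843 toolx [ 0.03    0.0164 -0.9994]
go mm (tool) [ 13.609  172.09    89.8768]
```

>>> arm_command(
  commands=[4, 54, 28, 0, 60, 4, 54, 28, 0, 60, 4, 54, 28, 0, 60],
)

```text
clock: 19.92
tool_pos: [0.4602, -0.2725, 0.1325]
orientation: [-156.7, 87.9, 25.2]
force: [1.6, -0.2, -0.3]
opening: 0.0525
```

```bash
python3 st.py .451,-.2833,.09
```

```text
20.075 [ 0.459  -0.2734  0.1319] open 0.05234987082536758 F [ 0.6686 -0.0048  0.1284] j [-10.6978  11.5359 -24.7262  -1.5906 -52.1122  13.2545]
jaw angle -178.4166245739918 toolx [ 0.0321  0.0162 -0.9994]
go mm (tool) [41.5038 10.3153  9.6216]
```

>>> arm_command(
  commands=[41, 10, 9.5, 0, 60],
)

```text
clock: 20.2
tool_pos: [0.4549, -0.2834, 0.0929]
orientation: [-162.1, 87.6, 19.5]
force: [0.5, -0.9, -0.5]
opening: 0.052
```

```bash
python3 st.py .451,-.2833,.04
```

```text
20.35 [ 0.4504 -0.282   0.0892] open 0.052701348502863156 F [ 0.1381 -0.0731  0.335 ] j [-11.8885  14.3564 -27.6358  -1.7893 -46.64    14.7159]
jaw angle -178.39906561736467 toolx [ 0.0283  0.0172 -0.9995]
go mm (tool) [49.133   2.1635  0.8655]
```

>>> arm_command(
  commands=[48, 2, 1, 0, 60],
)

```text
clock: 20.48
tool_pos: [0.456, -0.2835, 0.0449]
orientation: [-160.8, 87.7, 21.0]
force: [1.2, 0.9, -1.3]
opening: 0.0528
```

```bash
python3 st.py .451,-.2833,.009
```

```text
20.625 [ 0.4507 -0.2821  0.0408] open 0.05242264559131916 F [0.9934 0.5075 0.6337] j [-11.9004  18.2936 -30.1502  -2.0017 -40.3922  15.1099]
jaw angle -178.31441452482227 toolx [ 0.0248  0.0179 -0.9995]
go mm (tool) [31.7456  1.7353  0.4935]
```

>>> arm_command(
  commands=[32, 1.7, 0.5, 0, 60],
)

```text
clock: 20.75
tool_pos: [0.4551, -0.2837, 0.0126]
orientation: [-155.6, 88.0, 26.2]
force: [-0.2, -0.9, -1.3]
opening: 0.0527
```

```bash
python3 st.py .451,-.2833,.009
```

```text
20.9 [ 0.4517 -0.283   0.0099] open 0.05257147022757197 F [0.3099 0.6833 0.5334] j [-11.9628  21.1003 -31.4211  -2.166  -36.3442  15.456 ]
jaw angle -178.25087940859655 toolx [ 0.0243  0.0177 -0.9995]
go mm (tool) [0.8563 0.3305 0.7094]
```

```bash
python3 st.py .451,-.2833,.009
```

```text
21.05 [ 0.4525 -0.2835  0.0108] open 0.05250861613250541 F [-0.3104  0.3097 -0.0444] j [-11.9972  21.0045 -31.4038  -2.1606 -36.2774  15.4702]
jaw angle -178.26708422082504 toolx [ 0.0274  0.017  -0.9995]
go mm (tool) [ 1.785  -0.1913  1.5192]
```

>>> arm_command(
  commands=[0, 0, 0, 0, 0, 0, 0, 0, 0, 0, 0, 0, 0, 0, 0, 0, 0, 0, 0, 0],
)

```text
clock: 21.55
tool_pos: [0.4539, -0.2839, 0.0138]
orientation: [-155.0, 88.0, 26.8]
force: [0.1, 0.8, -0.2]
opening: 0.0304
```

```bash
python3 st.py .609,-.0855,.12
```

```text
21.7 [ 0.4538 -0.2838  0.0136] open 0.03033621122359968 F [-0.5955  1.1056 -0.5853] j [-11.9949  20.7547 -31.2944  -2.1317 -36.4166  15.453 ]
jaw angle -178.2540342135589 toolx [ 0.0311  0.016  -0.9994]
go mm (tool) [ -98.3472 -195.0133 -164.4152]
```

>>> arm_command(
  commands=[-54, 0, 0, 0, 0, -54, -5, -5, 0, 0, 0, -45, -38, 0, 0, 0, -45, -38, 0, 0, 0, -45, -38, 0, 0],
)

```text
clock: 22.32
tool_pos: [0.5656, -0.1414, 0.1303]
orientation: [-151.2, 88.1, 30.2]
force: [0.4, -0.3, -1.3]
opening: 0.0306
```

```bash
python3 st.py .609,-.0855,.12
```

```text
22.475 [ 0.5661 -0.1405  0.1294] open 0.030384838579075903 F [-0.7863 -0.7346 -1.5463] j [  4.6759  15.9006 -19.3042  -1.0648 -53.103   -2.4664]
jaw angle -178.43082168148234 toolx [ 0.0283  0.0172 -0.9995]
go mm (tool) [ 11.5258 -53.5907 -44.1016]
```

>>> arm_command(
  commands=[4, -27, -22, 0, 0, 4, -27, -22, 0, 0],
)

```text
clock: 22.72
tool_pos: [0.6076, -0.0859, 0.1231]
orientation: [-148.6, 88.2, 32.8]
force: [0.5, -0.4, 0.0]
opening: 0.0304
```

```bash
python3 st.py .609,-.0855,.06
```

```text
22.875 [ 0.6076 -0.0855  0.1226] open 0.030655305583956988 F [-1.6809  1.358  -0.2814] j [  9.7398  18.9128 -15.9572  -0.8929 -53.5068  -7.6793]
jaw angle -178.47275315843422 toolx [ 0.0259  0.0171 -0.9995]
go mm (tool) [62.5684  1.0839  0.2445]
```

>>> arm_command(
  commands=[60, 1, 0, 0, 0],
)

```text
clock: 23.0
tool_pos: [0.6126, -0.0859, 0.0664]
orientation: [-155.1, 87.7, 26.5]
force: [1.2, 0.0, -1.8]
opening: 0.0305
```

```bash
python3 st.py .609,-.0855,.042
```

```text
23.15 [ 0.6059 -0.0867  0.06  ] open 0.030664635689174737 F [0.7288 0.072  0.6884] j [  9.6313  22.9455 -19.4039  -1.0219 -46.4399  -7.4766]
jaw angle -178.55039455921437 toolx [ 0.0187  0.0163 -0.9997]
go mm (tool) [18.1145 -0.8665 -2.7598]
```

>>> arm_command(
  commands=[18, -1, -2.7, 0, 0],
)

```text
clock: 23.28
tool_pos: [0.6109, -0.086, 0.0448]
orientation: [-146.8, 88.4, 34.7]
force: [0.0, -0.8, -0.2]
opening: 0.0302
```

```bash
python3 st.py .609,-.0855,.0385
```

```text
23.425 [ 0.6088 -0.0857  0.0423] open 0.030338454410458227 F [-0.8689 -0.3735 -1.067 ] j [  9.6833  24.4036 -19.9093  -1.0535 -44.5     -7.504 ]
jaw angle -178.57300542303284 toolx [ 0.0183  0.0162 -0.9997]
go mm (tool) [ 3.8473 -0.1542 -0.1618]
```

>>> arm_command(
  commands=[4.5, 0, 0, 0, 0],
)

```text
clock: 23.55
tool_pos: [0.6097, -0.0857, 0.0391]
orientation: [-142.9, 88.5, 38.5]
force: [-0.6, 0.0, -1.2]
opening: 0.0303
```

```bash
python3 st.py .609,-.0855,.037
```

```text
23.7 [ 0.609  -0.0856  0.0382] open 0.03036622790111165 F [-0.1761  0.4141 -0.5114] j [  9.6885  24.7006 -20.1009  -1.0614 -43.985   -7.4925]
jaw angle -178.56857212005156 toolx [ 0.0188  0.0163 -0.9997]
go mm (tool) [ 1.2362 -0.12   -0.0048]
```

>>> arm_command(
  commands=[1.5, 0, 0, 0, 0],
)

```text
clock: 23.82
tool_pos: [0.6093, -0.0856, 0.0375]
orientation: [-142.0, 88.5, 39.5]
force: [-4.2, -0.2, 11.8]
opening: 0.0303
```

```bash
python3 st.py .609,-.0855,.036
```

```text
23.975 [ 0.6093 -0.0856  0.0375] open 0.030346762187930348 F [-2.6021  0.3314  5.1383] j [  9.6932  24.7513 -20.1404  -1.0472 -43.8442  -7.4908]
jaw angle -178.55390223607682 toolx [ 0.0197  0.0162 -0.9997]
go mm (tool) [ 1.5321 -0.0955  0.3504]
```

Contact with the floor. I'll release, lift and back off towards the robot.

>>> arm_command(
  commands=[0, 0, 0, 0, 60, 0, 0, 0, 0, 60, 0, 0, 0, 0, 60, 0, 0, 0, 0, 60],
)

```text
clock: 24.48
tool_pos: [0.6095, -0.0855, 0.0374]
orientation: [-142.4, 88.5, 39.0]
force: [-0.0, 0.5, -1.2]
opening: 0.0524
```

>>> arm_command(
  commands=[-50, 0, 0, 0, 60, -50, 0, 0, 0, 60, -30, 20, 50, 0, 60, 0, 20, 55, 0, 60, 0, 25, 30, 0, 60],
)

```text
clock: 25.1
tool_pos: [0.4719, -0.1565, 0.1666]
orientation: [-142.5, 88.6, 39.1]
force: [1.2, -0.9, -0.0]
opening: 0.0526
```

```bash
python3 st.py .5,-.2,.16; python3 - <<'E'
from plant import *
import cv2,numpy as np
t=snapshot("top")["frame"];s=snapshot("side")["frame"]
cv2.imwrite("pics/h_top.png",t);cv2.imwrite("pics/h_side.png",s)
a=cv2.resize(t[160:240,230:470],None,fx=3.3,fy=3.3,interpolation=cv2.INTER_CUBIC)
b=cv2.rotate(cv2.resize(s[145:345,220:310],None,fx=3.9,fy=3.9,interpolation=cv2.INTER_CUBIC),cv2.ROTATE_90_COUNTERCLOCKWISE)
c=np.zeros((a.shape[0]+b.shape[0],800,3),np.uint8); c[:a.shape[0],:a.shape[1]]=a; c[a.shape[0]:,:b.shape[1]]=b
print(a.shape,b.shape)
cv2.imwrite("pics/h.png",c[:600])
E
```

```text
25.25 [ 0.473  -0.1571  0.1667] open 0.052667901802259165 F [-0.0558  0.5133 -0.4588] j [  3.6213   6.2554 -26.3032  -0.9376 -56.31    -1.6108]
jaw angle -178.50982759676162 toolx [ 0.0189  0.0148 -0.9997]
go mm (tool) [  6.6215  43.7198 -25.7837]
(264, 792, 3) (351, 780, 3)
```

View pics/h.png

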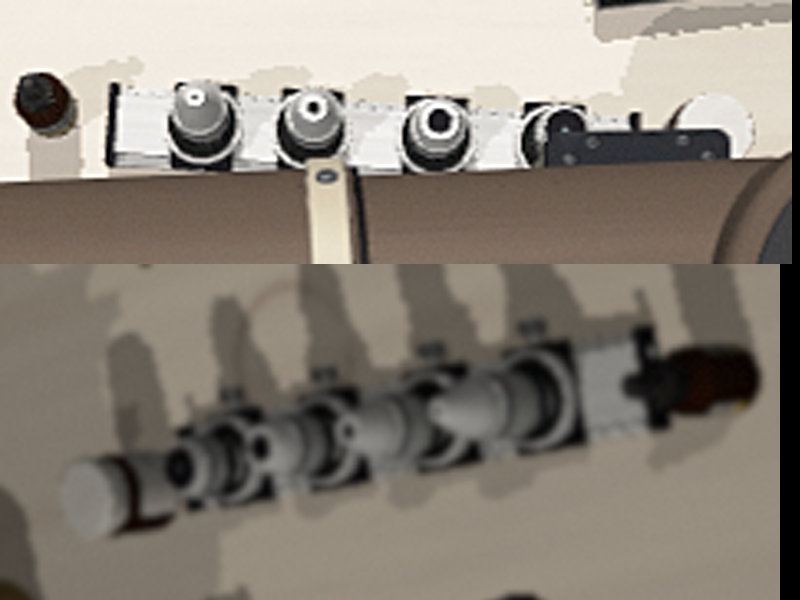

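```bash
python3 - <<'E'
from h import *
for n,(a,b),(c,d) in (('72',(195,97),(437,413)),('60',(314,106),(348,430)),('48',(437,121),(262,447)),('36',(566,120),(181,467))):
    print(n,tri(dict(top=np.array([230+(a+.5)/3.3-.5,160+(b+.5)/3.3-.5]),side=np.array([220+(350.5-(d-264))/3.9-.5,145+(c+.5)/3.9-.5]))))
print(tri(dict(top=np.array([230+42/3.33,172+62/3.33])),.086)[0], tri(dict(top=np.array([230+42/3.3-.3,160+98/3.3-.3])),.086)[0])
E
```

```text
72 (array([0.61759155, 0.04600647, 0.09680851]), np.float64(0.02661308518823543))
60 (array([ 0.61432304, -0.0167214 ,  0.08518753]), np.float64(0.41618678986724106))
48 (array([ 0.60945395, -0.08362642,  0.07276503]), np.float64(0.1757274000795009))
36 (array([ 0.60997525, -0.15414786,  0.06202075]), np.float64(1.2305534390424615))
[0.61638631 0.12881718 0.086     ] [0.61858788 0.12920526 0.086     ]
```

All four tip heights fit objectives seated on the cup floors (expected 96, 84, 72 and 60 mm), and the bottle hasn't moved. Handing in.

```bash
python3 -c "
from plant import *
print(close_job())"
```

```text
the job is handed in; nothing more can be done
None
```

All four objectives are parked upright in the cups, longest to shortest from the dropper bottle end: 72, 60, 48 and 36 mm. I handed the job in at about 25 s, with the gripper empty and backed off clear of the rail.

- **Seating:** the last pictures put the front ends 96.8, 85.2, 72.8 and 62.0 mm above the table. Standing on the cup floors they should be at 96, 84, 72 and 60 mm. The axes I could measure well are within about 3 mm of the cup centres, inside the 8 mm of play.
- **Least certain:** the gripper partly hid the 36 in the final top view, so its last reading is rough (1.2 px misfit). An earlier, clear view gave 63.2 mm, and my readings of it ran about 3 mm high from the start. I released it without feeling clear contact with the floor, so it may have dropped by a fraction of a millimetre.
- **Dropper bottle:** it measured within about 2 mm of its starting position, which is within the calibration error, and nothing touched it as far as I could see.
- **Problems on the way:** the tool slowly drifted to a tilt of up to about 3°. I gripped the 36 too high the first time, and opened and gripped it again lower before lifting. The strongest force I saw was 31 N, when the 72 met its cup floor.

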